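Set the burr gap of a spice mill

TASK

Set the grind of the spice mill: turn the thumbscrew on its top clockwise (seen from above) until the screw bottoms firmly, but stop there and do not force it further, then back it off a quarter of a turn and let go. The stop is not in the same place each time, so feel for it, and leave the shaker, the spice jar and the bowl beside the mill where they stand.

Things in the scene. Friction and masses are not known exactly. Their poses are not given: they have to be found in the camera images.
- mill: Bench spice mill, fixed to the table: wooden board 150 x 130 x 20 mm (x, y, z), round aluminium housing up to 84 mm across in its middle, top 130 mm high, spout on the -x side, fixed crank reaching to y = +102 mm below 80 mm height. Origin: centre of the board's underside, on the screw's axis; z up. Position and yaw differ each time; it cannot move.
- screw: Thumbscrew; origin at the centre of its upright steel bar, on the mill's axis, 156 mm above the table. Bar 44 mm long (its x), 12 mm thick (y), 26 mm high (z); dark pip on top near the +x end. Under it a 20 mm collar 4 mm high, then a 12 mm stem; 13 mm free height from bar to housing. Pinch the flats (along y) from above. It turns about z at constant height, clockwise from above = in.
- upper_burr_face (a point): Centre of the underside of the upper burr, a dark steel disc 58 mm across in the open gap 73 mm above the table; the screw lowers it by 2 mm a turn. Screw: friction 0.05 N m, stays where left, starts 0.7 to 2.3 rad short of first touch. From first touch it stiffens by about 4 N m per rad: 0.2 N m (0.05 rad past touch) is bottomed, over 1.2 N m (0.3 rad past touch) is damage.
- lower_burr_face (a point): Centre of the top face of the fixed lower burr, a dark steel disc 60 mm across facing the upper one, 73 mm above the table. The screw bottoms when the two faces meet; the bar's direction at that moment differs each time.
- salt_mid (a point): Middle (45 mm up) of the salt shaker beside the mill, loose, 44 mm across and 90 mm tall, upright; to be left alone.
- pepper_mid (a point): Middle (50 mm up) of the glass spice jar beside the mill, loose, 45 mm across and 100 mm tall, upright; to be left alone.
- bowl_mid (a point): Middle (32 mm up) of the bowl beside the mill, loose, 183 mm across and 64 mm tall; to be left alone.

How it is judged (in metres and radians):
On the way, in this order (a step that is already met when the one before it is completed fails the run):
1. the screw is turned in until it bottoms (at least 0.2 N m on the stop) (z of upper_burr_face in the frame of lower_burr_face below -1.6e-05 m), for 0.1 s.
2. the screw is backed off a quarter turn from the stop (z of upper_burr_face in the frame of lower_burr_face between 0.00035 and 0.000621 m), for 0.2 s.
At the end, for the whole second after the job is handed in: The thumbscrew stands a quarter turn back from the bottomed position (63 to 112 degrees back from where the burrs first touch, which is 0.35 to 0.62 mm between the burrs), at rest and let go (all of step 2 and contact force between the fingers and mill below 0.5 N and angular speed of screw below 0.1 rad/s).
It fails at once if the screw is forced beyond the stop (more than about 1.2 N m, 0.3 rad past first touch) (z of upper_burr_face in the frame of lower_burr_face below -9.5e-05 m).
It fails at once if the salt shaker is displaced by more than 2 cm or tipped (distance of salt_mid from where it was at the start of the episode above 0.02 m or angle between salt_mid's own z axis and vertical above 0.3 rad).
It fails at once if the spice jar is displaced by more than 2 cm or tipped (distance of pepper_mid from where it was at the start of the episode above 0.02 m or angle between pepper_mid's own z axis and vertical above 0.3 rad).
It fails at once if the bowl is displaced by more than 2 cm or tipped (distance of bowl_mid from where it was at the start of the episode above 0.02 m or angle between bowl_mid's own z axis and vertical above 0.3 rad).
It also fails if it takes over 64 s, if anything falls off the work surface, if the arm or the gripper's body presses on something with over 40 N, if the wrist force passes 120 N, or if a joint passes its speed limit or range.

ROBOT

A 7-joint arm with a two-finger parallel gripper is mounted at the origin on a cart in front of the work surface, level with it; the furniture and walls round the work are solid. World frame = base frame: x ahead of the robot, y to its left, z up, the work surface at z = 0. Lengths are in m, angles in degrees, forces in N, time in s.
With the tool pointing down it reaches from about 0.35 to 0.775 m from the base axis. Payload 3.1 kg.
Tool frame: the origin (TCP) lies on the centre line of the jaws, within the pads' length; the fingertips stand 17 mm ahead of it and the grasp point (between the pads) lies 2 mm behind it (robot.tip_reach is the distance from the TCP to the fingertips, in m); z points along the fingers, y is the direction in which the jaws open and shut (so a half turn about z gives the same grasp; the last joint's range is limited). The gripper opens to 85 mm and grips with 20 to 120 N. Pads are 22 mm wide; open, the fingers measure 114 mm over their backs; the gripper's body (76 mm by 85 mm) begins 54 mm behind the grasp point. The pads swing forward as they close: fully open they stand 13 mm farther back than shut.
Start: joints at [-78.707, 17.813, 0.802, 86.603, -0.252, 75.585, -1.558], TCP at [0.13, 0.534, 0.221] pointing down, gripper open.
Joint ranges: [-154.91, 154.91], [-16.99, 109.72], [-72.82, 74.43], [7.12, 147.25], [-82.49, 262.49], [11.32, 116.49], [-174.64, 174.64]. Speed limits (degrees/s): [159.86, 159.86, 180, 180, 180, 180, 180].

INTERFACE

Orientations are given as [roll, pitch, yaw] about the fixed x, y, z axes, in that order (R = Rz(yaw) Ry(pitch) Rx(roll)).
In Python, from station import robot, fingers, vision, workorder, recognise gives the robot as it stands. Calls block until the motion is done:
- robot.move_to(position, orientation): joint-space move of the TCP to a pose.
- robot.line_to(position, orientation=None, velocity=0.15, f_stop=None): straight line of the TCP; orientation=None keeps the orientation; velocity is the mean speed in m/s. With f_stop (N) it stops when the force on the tool has changed by that much, and returns True; else False.
- robot.move_j(angles): joint-space move.
- fingers.gripper_to(opening, force=None): opening from 0.0 (shut) to 1.0 (fully open); force is the grip in N (None keeps the last); returns when the fingers have stopped.
- robot.pause(seconds).
- robot.inverse_kinematics(position, orientation): joint angles nearest the present ones, or None.
- vision.grab_frame(name): name is "scene" or "top" or "wrist"; returns the picture (480x640x3 uint8, red, green, blue); there is no depth.
- vision.calibration(name): a dict with "mtx" (3x3 intrinsics, pixels), "extrinsics" (4x4, takes a point from world to camera coordinates); the wrist camera has in their place "T_tool_cam" (4x4, takes a point from camera to tool coordinates, whose origin is the TCP and whose axes are the flange's). Camera axes: x right, y up, looking along -z (the intrinsics and any distortion apply to the point x, -y, -z); pixel columns grow to the right and rows downward; lengths in m; the calibration is good to about 2 mm. The wrist camera is an equidistant fisheye: a pixel r from the principal point sees the ray r / f radians off the axis. A picture is of the moment at which its call begins: read the wrist's pose just before it. calibration takes no time and is no camera call.
A pose or a line that the arm cannot do raises robot.PlanningError and nothing moves.
- workorder.close_job(): hands the job in, once; it reports no verdict.
Trained networks look in the newest picture that a camera, given by its name, has taken for a name from the list of things; names that differ only in an ending like _2 or _b are one class to them, and where a whole thing is asked for, a point or a joint stands for the part that bears it (a point fixed in the world has none). Each returns a list of dicts, best first, with "p" (0 to 1); they miss things now and then, are a little off and sometimes report something else, mostly with a low value. They report only what shows in the picture. A call takes as long as a camera call.
- recognise(label, camera): "rect" ([centre column, centre row, width, height] in pixels, round what is visible of it).
Readings, each from a call of its own:
- robot.current_time_s(): time.
- robot.current_joint_positions(): joint angles.
- robot.current_dq(): joint speeds.
- robot.current_joint_torque(): joint torques, N m.
- robot.current_tool_pos(): TCP position.
- robot.current_eef_rot(): TCP orientation.
- robot.current_contact_force(): force on the tool from outside, world axes, zero at the start.
- robot.current_torque(): the same for the moment, N m.
- robot.current_finger_gap(): opening from 0.0 (shut) to 1.0 (fully open).
Only numpy, scipy, OpenCV 4.12 (cv2) and the standard library are available. Lean on these libraries where they do the work, as an engineer would, in place of code of your own. Each camera call takes 0.05 s, during which the arm holds its last target.

## Working session

There is one attempt and no reset: what is moved stays moved. The work goes in short steps, each a Python script; the robot and the scene stay as the last script left them, time stands still between calls to the robot, and variables do not carry over. Pictures are saved under pics/ and viewed, and the job is handed in when it is done.

```bash
ls; mkdir -p pics
python3 - <<'E'
from station import robot, fingers, vision, workorder, recognise
import cv2
print(robot.current_time_s(), robot.current_tool_pos(), robot.current_eef_rot(), robot.tip_reach, robot.current_finger_gap())
for n in ["scene","top","wrist"]:
    im=vision.grab_frame(n); cv2.imwrite(f"pics/{n}0.png",im[:,:,::-1])
    print(n,{k:(v.round(4).tolist() if hasattr(v,'round') else v) for k,v in vision.calibration(n).items()})
    for l in ["screw","mill","salt_mid","pepper_mid","bowl_mid"]:
        print(l,[(d['p'],[round(x) for x in d['rect']]) for d in recognise(l,n)][:2])
print(robot.current_time_s())
E
```

```text
pics
0.0 [0.12988937 0.53364739 0.21942512] [-1.79863640e+02  5.53733628e-03  1.66324470e+02] 0.017 0.9993509331746905
scene {'mtx': [[586.3652, 0.0, 313.0261], [0.0, 586.3652, 233.9657], [0.0, 0.0, 1.0]], 'extrinsics': [[0.8059, -0.5917, -0.0195, -0.4281], [0.2972, 0.3758, 0.8777, -0.258], [-0.512, -0.7132, 0.4787, -0.943], [0.0, 0.0, 0.0, 1.0]]}
screw [(0.71, [323, 247, 13, 28]), (0.38, [325, 298, 29, 4])]
mill [(0.84, [320, 291, 99, 115])]
salt_mid [(0.97, [351, 263, 21, 41]), (0.43, [320, 294, 98, 114])]
pepper_mid [(0.6, [270, 263, 29, 54])]
bowl_mid [(0.92, [398, 354, 116, 83])]
top {'mtx': [[456.2822, 0.0, 316.1967], [0.0, 456.2822, 242.7817], [0.0, 0.0, 1.0]], 'extrinsics': [[-0.0112, -0.9997, 0.0212, -0.0378], [0.9847, -0.0073, 0.1742, -0.5262], [-0.174, 0.0228, 0.9845, -0.9996], [0.0, 0.0, 0.0, 1.0]]}
screw [(0.62, [350, 258, 21, 15])]
mill [(0.56, [340, 267, 70, 67])]
salt_mid [(0.83, [316, 214, 22, 21])]
pepper_mid [(0.91, [278, 272, 27, 28])]
bowl_mid []
wrist {'mtx': [[371.6483, 0.0, 312.0401], [0.0, 371.6483, 247.2894], [0.0, 0.0, 1.0]], 'T_tool_cam': [[0.0004, 0.9573, 0.2892, 0.0729], [1.0, -0.0001, -0.0011, -0.0003], [-0.001, 0.2892, -0.9573, -0.1529], [0.0, 0.0, 0.0, 1.0]]}
screw []
mill [(0.68, [13, 440, 20, 18])]
salt_mid []
pepper_mid []
bowl_mid []
0.9
```

View pictures.

View pics/scene0.png

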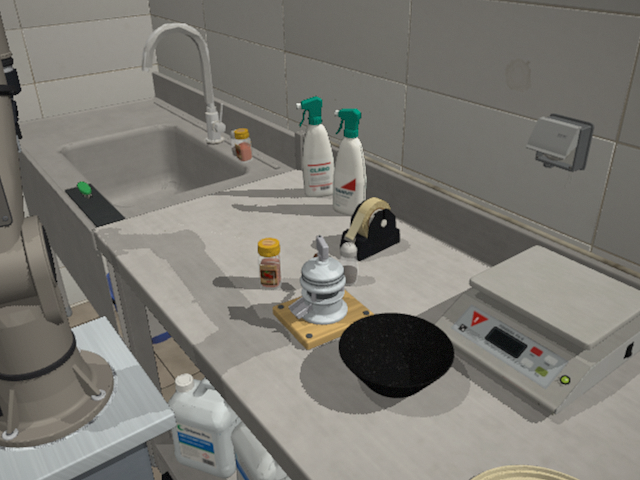

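View pics/top0.png

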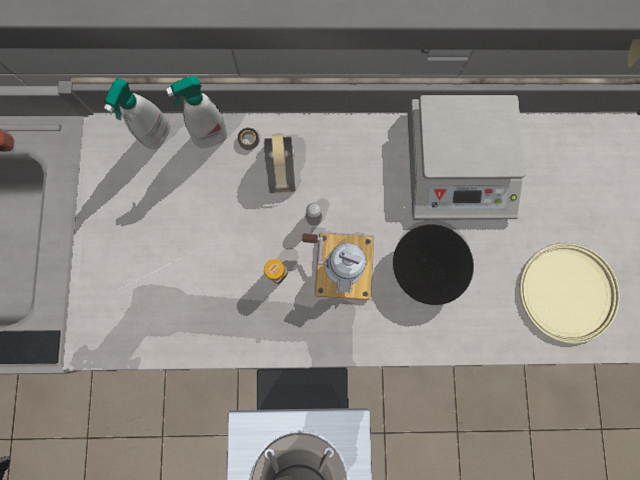

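Run:
```python
import cv2
a=cv2.imread('pics/top0.png')[200:340,250:430]; cv2.imwrite('pics/top0z.png',cv2.resize(a,None,fx=4.4,fy=4.2,interpolation=cv2.INTER_CUBIC)[:600,:800])
a=cv2.imread('pics/scene0.png')[220:360,240:420]; cv2.imwrite('pics/scene0z.png',cv2.resize(a,None,fx=4.2,fy=4.2,interpolation=cv2.INTER_CUBIC))
```

```text
(no output)
```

View pics/top0z.png

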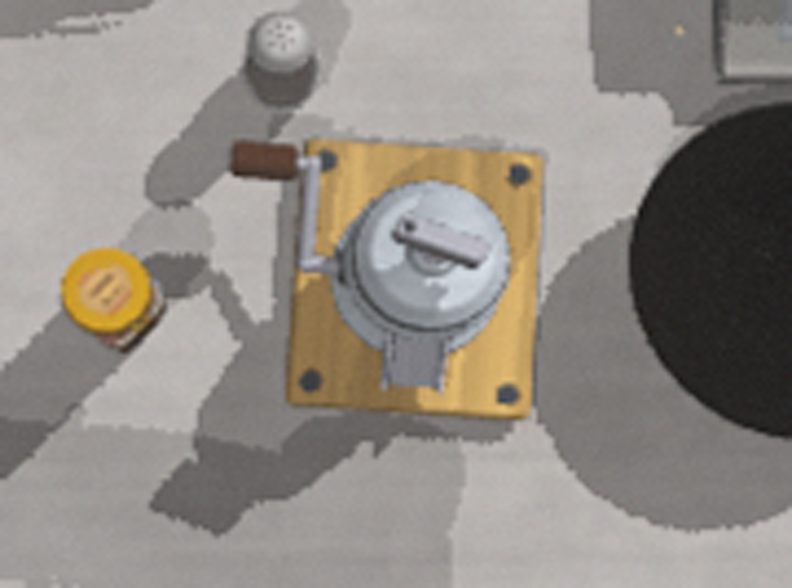

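View pics/scene0z.png

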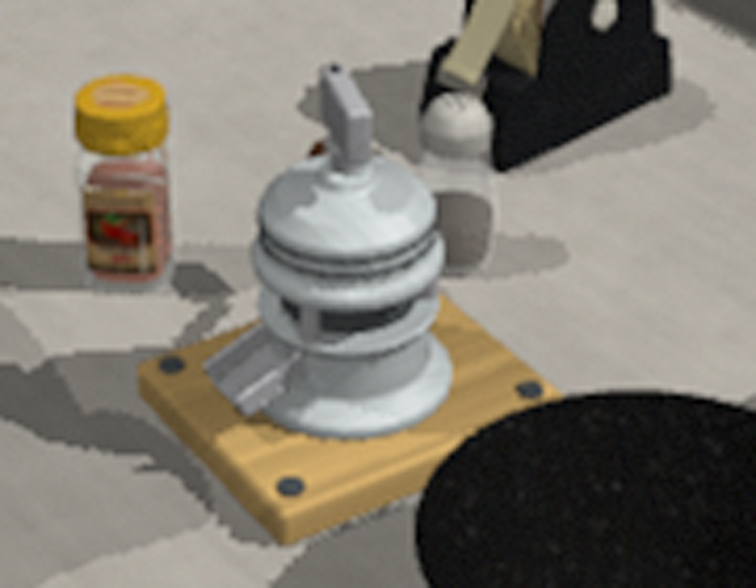

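```bash
cat > h.py <<'E'
import numpy as np, cv2
from station import robot, fingers, vision, workorder, recognise
from scipy.spatial.transform import Rotation as Rn
def proj_fixed(n,P):
    c=vision.calibration(n);K=c['mtx'];E=c['extrinsics'];p=(E@np.append(P,1))[:3]
    return K[0,0]*p[0]/-p[2]+K[0,2],K[1,1]*-p[1]/-p[2]+K[1,2]
def ray_fixed(n,uv):
    c=vision.calibration(n);K=c['mtx'];E=c['extrinsics']
    d=np.array([(uv[0]-K[0,2])/K[0,0],-(uv[1]-K[1,2])/K[1,1],-1])
    R=E[:3,:3];return -R.T@E[:3,3],R.T@d
def plane(o,d,z): return o+d*(z-o[2])/d[2]
def tool():
    T=np.eye(4);T[:3,3]=robot.current_tool_pos();T[:3,:3]=Rn.from_euler('xyz',robot.current_eef_rot(),degrees=True).as_matrix();return T
def ray_wrist(uv,T):
    c=vision.calibration('wrist');K=c['mtx'];W=T@c['T_tool_cam']
    x=(uv[0]-K[0,2]);y=-(uv[1]-K[1,2]);r=np.hypot(x,y);th=r/K[0,0]
    d=np.array([x/r*np.sin(th),y/r*np.sin(th),-np.cos(th)]) if r>0 else np.array([0,0,-1.])
    return W[:3,3],W[:3,:3]@d
E
python3 - <<'E'
from h import *
def t(u,v): return (250+u/4.4,200+v/4.2)
for n,u,v,z in [('barL',396,230,.169),('barR',485,257,.169),('pip',408,228,.169)]:
    print(n,plane(*ray_fixed('top',t(u,v)),z).round(4))
bc=[plane(*ray_fixed('top',t(*c)),.02) for c in [(305,140),(545,155),(528,418),(288,403)]]
print(np.round(bc,4),np.mean(bc,0))
def s(u,v): return (240+u/4.2,220+v/4.2)
for n,u,v in [('pip',336,70),('near',362,118)]: print(n,plane(*ray_fixed('scene',s(u,v)),.169).round(4))
print(plane(*ray_fixed('top',(316,210)),.09),plane(*ray_fixed('top',(275,269)),.1))
E
```

```text
barL [ 0.4793 -0.0875  0.169 ]
barR [ 0.4659 -0.128   0.169 ]
pip [ 0.4803 -0.093   0.169 ]
[[ 0.5531 -0.0509  0.02  ]
 [ 0.5436 -0.1798  0.02  ]
 [ 0.3967 -0.166   0.02  ]
 [ 0.4061 -0.0402  0.02  ]] [ 0.47487513 -0.10922735  0.02      ]
pip [ 0.478  -0.0989  0.169 ]
near [ 0.4621 -0.1377  0.169 ]
[ 0.59220894 -0.04207032  0.09      ] [0.45985153 0.0477029  0.1       ]
```

Run:
```python
from h import *
for y0 in (72,-108,252):
  for dy in (0,-50,-100,-150):
    for z in (.156,.25):
      q=robot.inverse_kinematics([.4737,-.109,z],[180,0,y0+dy]); print(y0,dy,z,None if q is None else np.round(q,1))
```

```text
72 0 0.156 [-36.4  20.3  60.3 103.7 -19.1  67.1  12. ]
72 0 0.25 [-9.6  9.6 24.  93.8 -4.  77.5 -3. ]
72 -50 0.156 [-35.2  19.6  58.5 103.7 -18.1  66.9 -38.9]
72 -50 0.25 [ -9.3   9.6  23.7  93.8  -3.9  77.5 -53.1]
72 -100 0.156 [-39.1  22.1  64.8 103.7 -21.6  67.9 -85.5]
72 -100 0.25 [-40.9  15.5  64.7  94.7 -14.2  78.9 -92.2]
72 -150 0.156 [ -39.1   22.1   64.8  103.7  -21.6   67.9 -135.5]
72 -150 0.25 [ -40.9   15.5   64.7   94.7  -14.2   78.9 -142.2]
-108 0 0.156 [ 58.2  24.  -61.5 100.5  22.5  69.  152.5]
-108 0 0.25 [ 59.3  18.3 -61.7  91.5  16.3  80.  158. ]
-108 -50 0.156 [-35.6  19.8  59.1 103.7 -18.4  66.9 141.3]
-108 -50 0.25 [ -4.7   9.4  18.2  93.6  -3.   77.4 126. ]
-108 -100 0.156 [-35.6  19.8  59.  103.7 -18.4  66.9  91.3]
-108 -100 0.25 [-7.3  9.5 21.2 93.7 -3.5 77.4 76.5]
-108 -150 0.156 [-36.9  20.6  61.2 103.7 -19.5  67.3  42.5]
-108 -150 0.25 [-8.9  9.5 23.2 93.8 -3.8 77.5 26.8]
252 0 0.156 [ 58.2  24.  -61.5 100.5  22.5  69.  152.5]
252 0 0.25 [ 59.3  18.3 -61.7  91.5  16.3  80.  158. ]
252 -50 0.156 [-35.6  19.8  59.1 103.7 -18.4  66.9 141.3]
252 -50 0.25 [ -4.7   9.4  18.2  93.6  -3.   77.4 126. ]
252 -100 0.156 [-35.6  19.8  59.  103.7 -18.4  66.9  91.3]
252 -100 0.25 [-7.3  9.5 21.2 93.7 -3.5 77.4 76.5]
252 -150 0.156 [-36.9  20.6  61.2 103.7 -19.5  67.3  42.5]
252 -150 0.25 [-8.9  9.5 23.2 93.8 -3.8 77.5 26.8]
```

Run:
```python
from h import *
robot.move_to([.4737,-.109,.25],[180,0,72])
robot.pause(0.2)
T=tool(); im=vision.grab_frame('wrist'); cv2.imwrite('pics/w1.png',im[:,:,::-1]); np.save('T1.npy',T)
print([(d['p'],np.round(d['rect'])) for d in recognise('screw','wrist')], robot.current_time_s(), T[:3,3],robot.current_eef_rot(), np.round(robot.current_joint_positions(),1),robot.current_torque(),robot.current_contact_force())
a=im[:,:,::-1];
```

```text
[(0.67, array([314., 244.,  26.,  73.]))] 3.7833 [ 0.47387494 -0.10829112  0.24992216] [-1.79992373e+02  5.57809015e-04  7.20425825e+01] [-9.6  9.6 24.  93.8 -4.  77.5 -3. ] [-0.00494022 -0.03984353 -0.00749444] [-4.96272735e-04 -1.14059699e-01  9.52445551e-01]
```

View pics/w1.png

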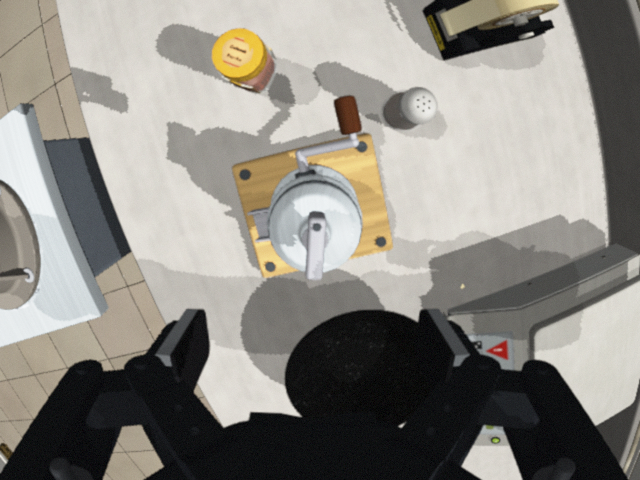

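Run:
```python
import cv2
a=cv2.imread('pics/w1.png')[200:290,270:370]; cv2.imwrite('pics/w1z.png',cv2.resize(a,None,fx=6,fy=6,interpolation=cv2.INTER_CUBIC))
```

```text
(no output)
```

View pics/w1z.png

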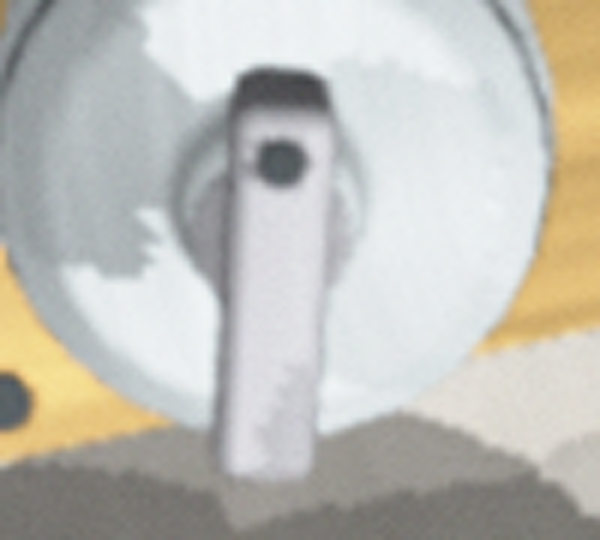

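Run:
```python
from h import *
T=np.load('T1.npy')
def w(u,v): return ray_wrist((270+u/6,200+v/6),T)
P=[plane(*w(*c),.169) for c in [(236,110),(331,108),(315,475),(221,474)]]
pip=plane(*w(282,162),.169)
P=np.array(P);print(P.round(4),P.mean(0).round(4),pip.round(4))
e=(P[0]+P[1]-P[2]-P[3])/2;f=(P[0]+P[3]-P[1]-P[2])/2
print(np.linalg.norm(e),np.linalg.norm(f),np.degrees(np.arctan2(e[1],e[0])))
d=pip-P[2:].mean(0);print(np.degrees(np.arctan2(d[1],d[0])))
# board corners (approx)
B=np.array([plane(*ray_wrist(c,T),.02) for c in [(234,167),(369,133),(393,247),(263,277)]]);print(B.round(3),B.mean(0))
```

```text
[[ 0.4799 -0.0865  0.169 ]
 [ 0.4897 -0.0894  0.169 ]
 [ 0.4754 -0.1292  0.169 ]
 [ 0.4654 -0.1258  0.169 ]] [ 0.4776 -0.1077  0.169 ] [ 0.4829 -0.0935  0.169 ]
0.042058183988943794 0.01039191785165018 69.9613277417272
69.8396291006766
[[ 0.411 -0.04   0.02 ]
 [ 0.555 -0.05   0.02 ]
 [ 0.546 -0.175  0.02 ]
 [ 0.399 -0.164  0.02 ]] [ 0.47774311 -0.10748484  0.02      ]
```

Run:
```python
from h import *
robot.move_to([.4765,-.108,.25],[180,0,-80])
robot.pause(0.2)
T=tool(); im=vision.grab_frame('wrist'); cv2.imwrite('pics/w2.png',im[:,:,::-1]); np.save('T2.npy',T)
r=recognise('screw','wrist')
print(r, robot.current_time_s(), T[:3,3],robot.current_eef_rot(), np.round(robot.current_joint_positions(),1))
a=im[200:290,270:370,::-1]; cv2.imwrite('pics/w2z.png',cv2.resize(a,None,fx=6,fy=6,interpolation=cv2.INTER_CUBIC))
```

```text
[{'rect': [313.4, 245.2, 44.9, 64.5], 'p': 0.56}] 6.3 [ 0.47648254 -0.10800831  0.25000407] [-1.79996961e+02 -3.65026132e-04 -7.99968497e+01] [ -23.4   11.1   40.6   93.9   -7.4   77.8 -151.7]
```

View pics/w2z.png

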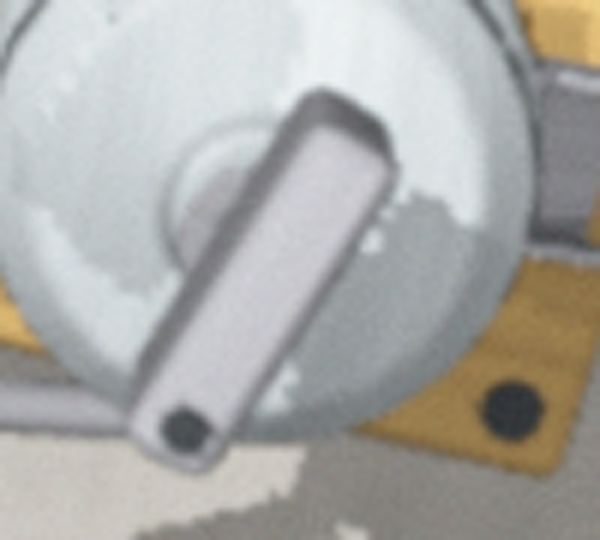

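Run:
```python
from h import *
T=np.load('T2.npy')
def w(u,v): return ray_wrist((270+u/6,200+v/6),T)
P=np.array([plane(*w(*c),.169) for c in [(133,423),(212,472),(394,172),(315,123)]])
print(P.round(4),P.mean(0).round(4))
e=(P[0]+P[1]-P[2]-P[3])/2;f=(P[0]+P[3]-P[1]-P[2])/2
print(np.linalg.norm(e),np.linalg.norm(f),np.degrees(np.arctan2(e[1],e[0])))
```

```text
[[ 0.488  -0.0928  0.169 ]
 [ 0.4783 -0.0885  0.169 ]
 [ 0.4648 -0.1263  0.169 ]
 [ 0.4742 -0.1301  0.169 ]] [ 0.4763 -0.1094  0.169 ]
0.03995764190302385 0.010381840080165603 70.00967969857726
```

Run:
```python
from h import *
robot.move_to([.4769,-.1085,.25],[180,0,70])
fingers.gripper_to(0.5,50)
print('stop',robot.line_to([.4769,-.1085,.157],velocity=0.08,f_stop=8))
print(robot.current_tool_pos(),robot.current_contact_force(),robot.current_torque())
fingers.gripper_to(0.0,50)
robot.pause(.2)
T=tool()
print(T[:3,3],robot.current_eef_rot(),robot.current_finger_gap(),robot.current_contact_force(),robot.current_torque(),np.round(robot.current_joint_positions(),1),robot.current_time_s())
im=vision.grab_frame('wrist'); cv2.imwrite('pics/w3.png',im[:,:,::-1])
```

```text
stop False
[ 0.4774143  -0.10864904  0.15756564] [ 0.07571214 -0.07038387  0.25116261] [ 0.01032665 -0.05600823  0.00237357]
[ 0.47651669 -0.10828002  0.15748286] [-1.79956808e+02 -2.10522040e-02  7.00025798e+01] 0.09103215405360839 [-3.28358447  1.22746851  6.00679103] [ 2.51249126e-01  7.17200073e-01 -4.84464218e-04] [ -7.8  13.8  22.4 102.3  -5.8  65.1  -3.6] 10.9333
```

View pics/w3.png

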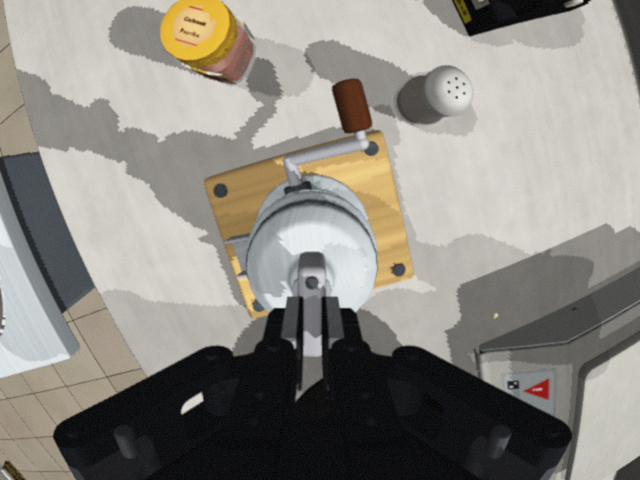

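```bash
cat > turn.py <<'E'
from h import *
import json,sys
steps=[float(x) for x in sys.argv[1].split(',')]; stop=float(sys.argv[2])
q=list(robot.current_joint_positions())
try: q=json.load(open('qcmd.json'))
except FileNotFoundError: pass
for s in steps:
    q[6]+=s; robot.move_j(q); json.dump(list(q),open('qcmd.json','w'))
    t=robot.current_torque(); f=robot.current_contact_force()
    print(round(robot.current_time_s(),2),'q7 %.2f'%robot.current_joint_positions()[6],'cmd %.2f'%q[6],'yaw %.2f'%robot.current_eef_rot()[2],'M',np.round(t,3),'F',np.round(f,1))
    if t[2]*(-np.sign(s))>stop: print('STOP');break
E
python3 turn.py=-1 2>/dev/null; python3 turn.py "-5,-5,-10,-5,-5,-3" 0.2
```

```text
11.23 q7 -8.46 cmd -8.58 yaw 65.13 M [0.157 0.539 0.048] F [-1.9  0.3  2.8]
11.48 q7 -13.39 cmd -13.58 yaw 60.19 M [0.172 0.555 0.062] F [-3.   1.5  3.7]
11.78 q7 -23.30 cmd -23.58 yaw 50.28 M [0.203 0.56  0.012] F [-3.1  0.7  5.3]
12.03 q7 -28.31 cmd -28.58 yaw 45.27 M [0.183 0.571 0.025] F [-2.7  1.1  4.4]
12.28 q7 -33.33 cmd -33.58 yaw 40.25 M [0.153 0.683 0.087] F [-3.1  1.6  5. ]
12.53 q7 -36.39 cmd -36.58 yaw 37.19 M [0.23  0.684 0.031] F [-2.8  1.3  5.3]
```

```bash
python3 turn.py "$(python3 -c 'print(",".join(["-2"]*52))')" 0.22
```

```text
12.78 q7 -38.46 cmd -38.58 yaw 35.12 M [0.294 0.718 0.051] F [-3.6  1.1  4.8]
13.03 q7 -40.49 cmd -40.58 yaw 33.09 M [ 0.222  0.743 -0.013] F [-3.7  1.   4.1]
13.28 q7 -42.49 cmd -42.58 yaw 31.09 M [0.206 0.778 0.06 ] F [-3.1  0.8  5.4]
13.53 q7 -44.49 cmd -44.58 yaw 29.10 M [0.297 0.747 0.068] F [-3.8  0.4  5.4]
13.78 q7 -46.49 cmd -46.58 yaw 27.10 M [0.288 0.724 0.01 ] F [-3.   1.4  5.4]
14.03 q7 -48.49 cmd -48.58 yaw 25.09 M [ 0.237  0.711 -0.002] F [-3.4  0.6  5.3]
14.28 q7 -50.49 cmd -50.58 yaw 23.10 M [0.25  0.781 0.051] F [-3.9  1.3  5.2]
14.53 q7 -52.49 cmd -52.58 yaw 21.09 M [0.24  0.723 0.033] F [-3.5  0.8  4.9]
14.78 q7 -54.49 cmd -54.58 yaw 19.09 M [0.232 0.743 0.06 ] F [-3.   1.3  5. ]
15.03 q7 -56.49 cmd -56.58 yaw 17.09 M [0.332 0.742 0.034] F [-3.2  1.5  5. ]
15.28 q7 -58.49 cmd -58.58 yaw 15.09 M [0.217 0.711 0.034] F [-3.   1.6  5.3]
15.53 q7 -60.49 cmd -60.58 yaw 13.10 M [0.285 0.788 0.045] F [-2.7  0.8  5. ]
15.78 q7 -62.49 cmd -62.58 yaw 11.10 M [0.236 0.777 0.124] F [-2.8  1.8  4.9]
16.02 q7 -64.49 cmd -64.58 yaw 9.10 M [0.174 0.751 0.002] F [-2.5  1.   5.6]
16.
[... 718 characters left out ...]
.58 yaw -10.90 M [0.202 0.708 0.057] F [-3.2  1.5  5.2]
18.77 q7 -86.49 cmd -86.58 yaw -12.91 M [0.266 0.759 0.051] F [-2.8  1.4  4.7]
19.02 q7 -88.49 cmd -88.58 yaw -14.90 M [0.28  0.721 0.037] F [-3.7  1.6  4.9]
19.27 q7 -90.49 cmd -90.58 yaw -16.90 M [ 0.308  0.747 -0.018] F [-3.6  1.2  4.8]
19.52 q7 -92.49 cmd -92.58 yaw -18.90 M [ 0.163  0.742 -0.009] F [-3.1  2.4  6.5]
19.77 q7 -94.48 cmd -94.58 yaw -20.89 M [0.238 0.757 0.172] F [-2.2  1.1  5. ]
20.02 q7 -96.47 cmd -96.58 yaw -22.88 M [0.244 0.784 0.089] F [-2.7  1.1  4.6]
20.27 q7 -98.46 cmd -98.58 yaw -24.86 M [0.289 0.767 0.169] F [-3.7  1.1  5.6]
20.52 q7 -100.46 cmd -100.58 yaw -26.85 M [0.17  0.712 0.286] F [-3.4  1.1  4.3]
STOP
```

```bash
cat > turn2.py <<'E'
from h import *
import json,sys
steps=[float(x) for x in sys.argv[1].split(',')]; stop=float(sys.argv[2])
q=json.load(open('qcmd.json'))
for s in steps:
    q[6]+=s; robot.move_j(q); json.dump(list(q),open('qcmd.json','w'))
    m=[]
    for i in range(12): m.append(robot.current_torque()[2]); robot.pause(0.02)
    print(round(robot.current_time_s(),2),'q7 %.2f'%robot.current_joint_positions()[6],'cmd %.2f'%q[6],'yaw %.2f'%robot.current_eef_rot()[2],'Mz %.3f +- %.3f'%(np.mean(m),np.std(m)/3.3),'tau7 %.3f'%robot.current_joint_torque()[6],'gap %.4f'%robot.current_finger_gap())
    if np.mean(m)>stop: print('STOP');break
E
python3 turn2.py "0,-1,-1,-1,-1" 0.5
```

```text
20.98 q7 -100.45 cmd -100.58 yaw -26.84 Mz 0.267 +- 0.005 tau7 -0.262 gap 0.0879
21.43 q7 -101.44 cmd -101.58 yaw -27.83 Mz 0.295 +- 0.007 tau7 -0.295 gap 0.0893
21.88 q7 -102.44 cmd -102.58 yaw -28.82 Mz 0.327 +- 0.007 tau7 -0.324 gap 0.0869
22.32 q7 -103.44 cmd -103.58 yaw -29.82 Mz 0.354 +- 0.008 tau7 -0.354 gap 0.0916
22.77 q7 -104.43 cmd -104.58 yaw -30.81 Mz 0.379 +- 0.007 tau7 -0.383 gap 0.0876
```

```bash
python3 turn2.py "-1,-1,-1,-1" 0.48 && python3 turn2.py "2,2,2,2,2,2,2,2,2" 0.7
```

```text
23.23 q7 -105.54 cmd -105.58 yaw -31.99 Mz 0.004 +- 0.005 tau7 -0.001 gap 0.0014
23.68 q7 -106.54 cmd -106.58 yaw -32.99 Mz 0.014 +- 0.011 tau7 -0.013 gap -0.0008
24.12 q7 -107.54 cmd -107.58 yaw -33.99 Mz 0.017 +- 0.008 tau7 -0.014 gap -0.0003
24.57 q7 -108.54 cmd -108.58 yaw -34.98 Mz 0.015 +- 0.006 tau7 -0.015 gap 0.0002
25.02 q7 -106.54 cmd -106.58 yaw -32.98 Mz -0.007 +- 0.011 tau7 0.005 gap 0.0003
25.48 q7 -104.54 cmd -104.58 yaw -30.98 Mz -0.009 +- 0.007 tau7 0.006 gap 0.0019
25.93 q7 -102.54 cmd -102.58 yaw -28.97 Mz -0.033 +- 0.011 tau7 0.007 gap 0.0027
26.38 q7 -100.54 cmd -100.58 yaw -26.97 Mz 0.001 +- 0.011 tau7 0.007 gap -0.0025
26.82 q7 -98.54 cmd -98.58 yaw -24.96 Mz -0.000 +- 0.010 tau7 0.008 gap 0.0002
27.27 q7 -96.54 cmd -96.58 yaw -22.96 Mz -0.004 +- 0.009 tau7 0.008 gap 0.0016
27.73 q7 -94.54 cmd -94.58 yaw -20.96 Mz -0.007 +- 0.010 tau7 0.009 gap -0.0008
28.18 q7 -92.54 cmd -92.58 yaw -18.96 Mz -0.007 +- 0.007 tau7 0.009 gap -0.0007
28.62 q7 -90.54 cmd -90.58 yaw -16.96 Mz -0.000 +- 0.007 tau7 0.010 gap -0.0020
```

The gap fell to 0 at q7 = -105.5, so the jaws shut past the bar and lost the grip. I'll look before moving anything.

Run:
```python
from h import *
T=tool();print(T[:3,3],robot.current_eef_rot(),robot.current_contact_force())
im=vision.grab_frame('wrist'); cv2.imwrite('pics/w4.png',im[:,:,::-1])
im=vision.grab_frame('scene')[200:340,230:410,::-1]; cv2.imwrite('pics/s4.png',cv2.resize(im,None,fx=4.2,fy=4.2,interpolation=cv2.INTER_CUBIC))
```

```text
[ 0.47792242 -0.10851737  0.15824844] [-1.79951884e+02 -1.40599822e-01 -1.69586395e+01] [ 0.46412302 -0.84454133  5.52434479]
```

View pics/w4.png

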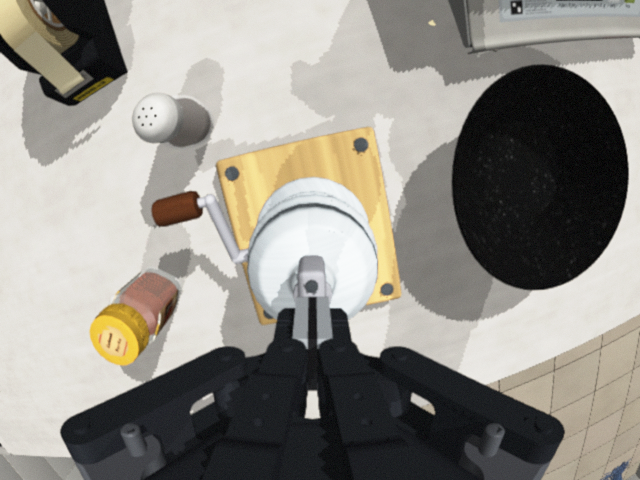

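View pics/s4.png

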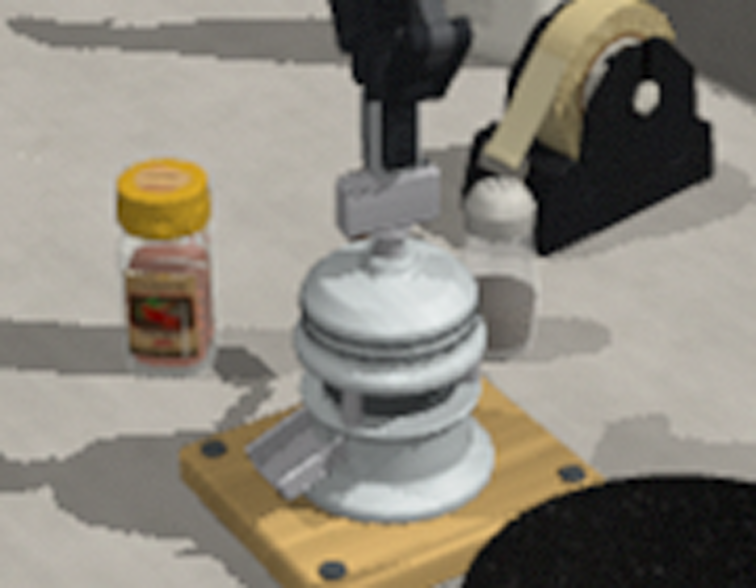

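Run:
```python
import cv2,numpy as np
a=[cv2.resize(cv2.imread(f'pics/w{i}.png')[240:400,250:380],None,fx=3,fy=3,interpolation=cv2.INTER_CUBIC) for i in (3,4)]
cv2.imwrite('pics/w34.png',np.hstack(a))
s=cv2.resize(cv2.imread('pics/s4.png')[60:300,260:500],None,fx=2.4,fy=2.4,interpolation=cv2.INTER_CUBIC);cv2.imwrite('pics/s4z.png',s)
```

```text
(no output)
```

View pics/w34.png

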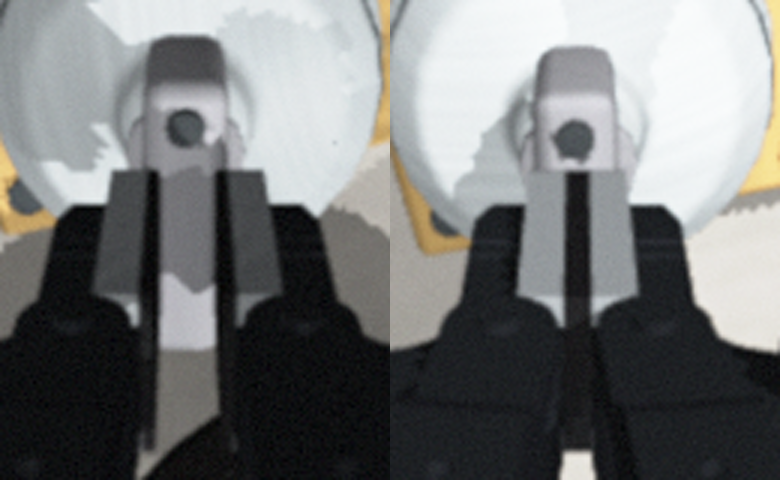

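View pics/s4z.png

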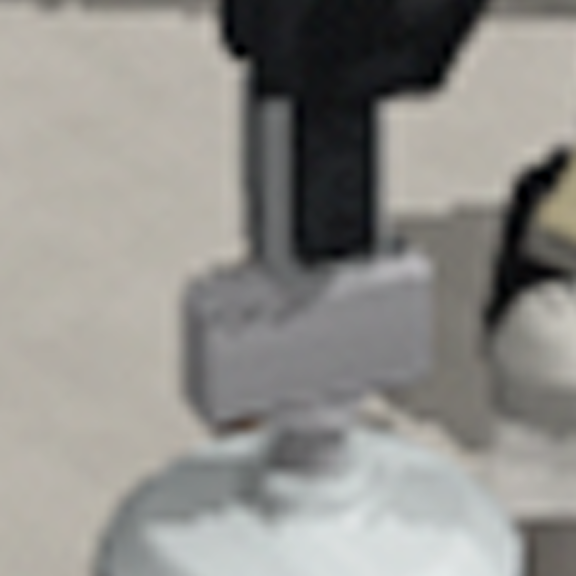

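Run:
```python
from h import *
c=vision.calibration('wrist');K=c['mtx'];W=np.linalg.inv(c['T_tool_cam'])
for x in (.0,.011,):
  for z in (-.015,-.01,0,.01,.017):
    for y in (0.004,):
      p=(W@[x,y,z,1])[:3];th=np.arctan2(np.hypot(p[0],p[1]),-p[2]);r=K[0,0]*th;n=np.hypot(p[0],p[1])
      print(x,z,round(K[0,2]+r*p[0]/n,1),round(K[1,2]-r*p[1]/n,1))
print(robot.current_finger_gap())
# pip in w4: apparent
T=tool()
for z in (.150,.16,.169): print(z,plane(*ray_wrist((250+185/3,240+138/3),T),z))
```

```text
0.0 -0.015 321.4 322.4
0.0 -0.01 321.1 316.9
0.0 0 320.6 306.8
0.0 0.01 320.2 297.7
0.0 0.017 319.9 291.8
0.011 -0.015 321.6 298.7
0.011 -0.01 321.4 293.7
0.011 0 320.9 284.6
0.011 0.01 320.4 276.4
0.011 0.017 320.1 271.2
-0.001036768352858147
0.15 [ 0.4845085  -0.11041713  0.15      ]
0.16 [ 0.48849999 -0.11166231  0.16      ]
0.169 [ 0.49209233 -0.11278298  0.169     ]
```

Run:
```python
from h import *
for z in (.13,.143,.156,.169,.18): print(z,np.round(proj_fixed('scene',[.4769,-.1085,z]),1))
```

```text
0.13 [323. 258.]
0.143 [322.9 251.7]
0.156 [322.9 245.4]
0.169 [322.8 238.9]
0.18 [322.7 233.4]
```

Run:
```python
from h import *
robot.line_to([.4769,-.1085,.20],velocity=.1)
T=tool();print(T[:3,3],robot.current_eef_rot()[2],robot.current_finger_gap())
im=vision.grab_frame('scene')[150:290,230:410,::-1]; cv2.imwrite('pics/s5.png',cv2.resize(im,None,fx=4.2,fy=4.2,interpolation=cv2.INTER_CUBIC))
w=vision.grab_frame('wrist'); cv2.imwrite('pics/w5.png',cv2.resize(w[220:340,240:390,::-1],None,fx=5,fy=5,interpolation=cv2.INTER_CUBIC))
for z in (-.02,-.01,0,.01,.017):
    print(z,np.round((np.array(proj_fixed('scene',T[:3,3]-[0,0,z]))-[230,150])*4.2))
print(robot.current_time_s())
```

```text
[ 0.47646863 -0.10818531  0.1992643 ] -16.97749846838252 -0.00026715137463174943
-0.02 [387. 266.]
-0.01 [387. 288.]
0 [388. 309.]
0.01 [388. 331.]
0.017 [388. 346.]
29.4
```

View pics/s5.png

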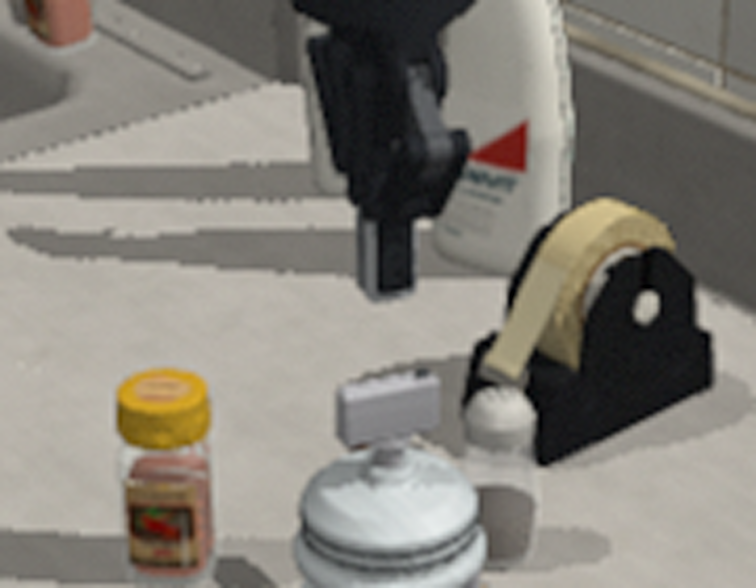

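View pics/w5.png

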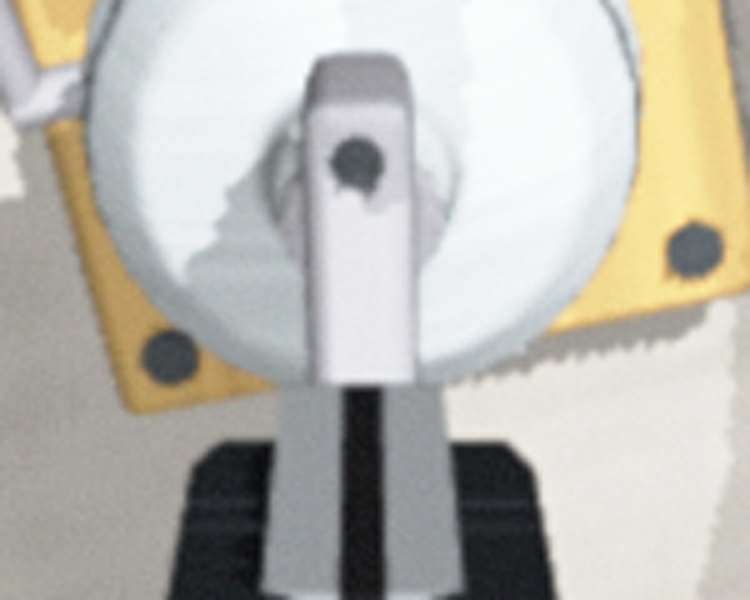

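Run:
```python
from h import *
T=tool()
def w(u,v): return ray_wrist((240+u/5,220+v/5),T)
P=np.array([plane(*w(*c),.169) for c in [(307,105),(408,105),(414,383),(317,383)]])
e=(P[0]+P[1]-P[2]-P[3])/2
print(P.round(4),np.degrees(np.arctan2(e[1],e[0])))
fingers.gripper_to(0.45,70)
print('stop',robot.line_to([.4769,-.1085,.131],velocity=0.05,f_stop=5))
print(robot.current_tool_pos(),robot.current_contact_force(),robot.current_joint_torque()[6])
im=vision.grab_frame('scene')[170:310,230:410,::-1]; cv2.imwrite('pics/s6.png',cv2.resize(im,None,fx=4.2,fy=4.2,interpolation=cv2.INTER_CUBIC))
print(robot.current_time_s())
```

```text
[[ 0.4993 -0.1096  0.169 ]
 [ 0.4963 -0.1195  0.169 ]
 [ 0.4662 -0.1113  0.169 ]
 [ 0.4692 -0.1013  0.169 ]] -15.400691455036455
stop False
[ 0.47721963 -0.10859509  0.13137572] [-0.48281599 -0.89782771  0.14194912] 0.00010864398063858971
31.4333
```

View pics/s6.png

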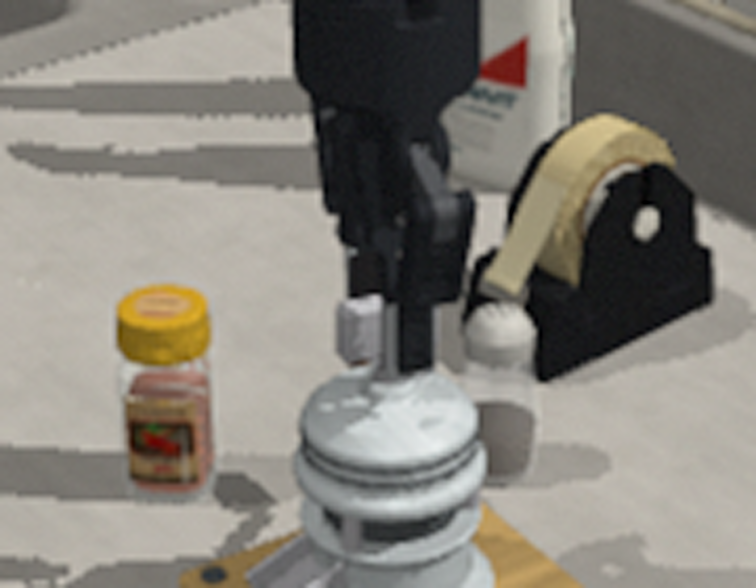

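```bash
rm -f qcmd.json
python3 - <<'E'
from h import *
import json
fingers.gripper_to(0.0,70); robot.pause(.2)
q=list(robot.current_joint_positions()); json.dump([float(x) for x in q],open('qcmd.json','w'))
print(robot.current_tool_pos(),robot.current_eef_rot(),'gap',robot.current_finger_gap(),robot.current_contact_force(),robot.current_torque(),'tau',robot.current_joint_torque()[6],'q7',q[6],robot.current_time_s())
im=vision.grab_frame('wrist'); cv2.imwrite('pics/w6.png',cv2.resize(im[220:380,210:410,::-1],None,fx=3.5,fy=3.5,interpolation=cv2.INTER_CUBIC))
E
```

```text
[ 0.47755867 -0.109149    0.13233394] [ 1.79991997e+02 -7.08032374e-02 -1.69726605e+01] gap 0.12875698926750617 [-1.74016244  0.02797064  5.98431398] [-0.35499687  0.37312134  0.11646328] tau -0.05062167998403311 q7 -89.84301668569586 31.9917
```

View pics/w6.png

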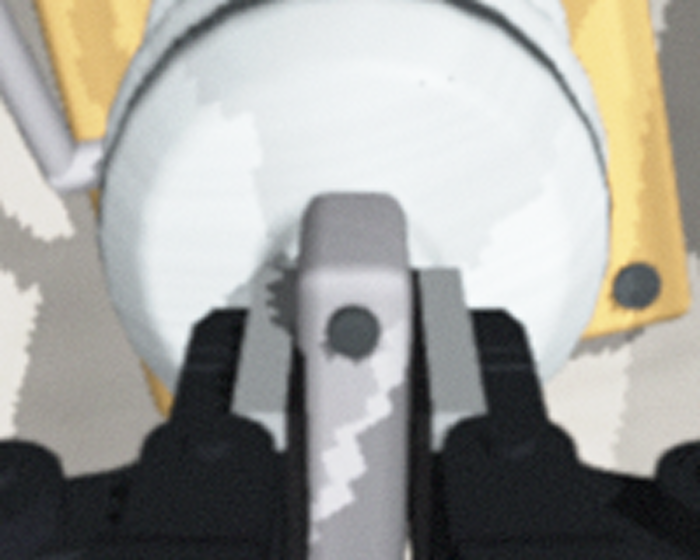

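```bash
sed -i 's/if np.mean(m)>stop/if abs(robot.current_joint_torque()[6])>stop/' turn2.py; python3 turn2.py "0,-1,-1,-1,-1,-1,-1,-1" 0.40
```

```text
32.49 q7 -89.84 cmd -89.84 yaw -16.97 Mz 0.051 +- 0.011 tau7 -0.049 gap 0.1272
32.94 q7 -90.84 cmd -90.84 yaw -17.97 Mz 0.050 +- 0.011 tau7 -0.040 gap 0.1280
33.39 q7 -91.84 cmd -91.84 yaw -18.97 Mz 0.047 +- 0.011 tau7 -0.048 gap 0.1245
33.84 q7 -92.84 cmd -92.84 yaw -19.97 Mz 0.101 +- 0.009 tau7 -0.109 gap 0.1253
34.29 q7 -93.84 cmd -93.84 yaw -20.97 Mz 0.172 +- 0.010 tau7 -0.170 gap 0.1216
34.74 q7 -94.83 cmd -94.84 yaw -21.97 Mz 0.226 +- 0.006 tau7 -0.231 gap 0.1267
35.19 q7 -95.84 cmd -95.84 yaw -22.97 Mz 0.305 +- 0.010 tau7 -0.292 gap 0.1248
35.64 q7 -96.84 cmd -96.84 yaw -23.97 Mz 0.358 +- 0.006 tau7 -0.353 gap 0.1295
```

```bash
python3 turn2.py "-1,3,4,20,30,30.5,0" 0.7
python3 - <<'E'
from h import *
robot.pause(.2)
print(robot.current_joint_positions()[6],robot.current_eef_rot(),robot.current_finger_gap(),robot.current_contact_force())
fingers.gripper_to(0.45); robot.pause(.1)
print(robot.current_contact_force(),robot.current_joint_torque()[6])
p=robot.current_tool_pos()
robot.line_to([p[0],p[1],.25],velocity=.1); robot.pause(.2)
T=tool(); im=vision.grab_frame('wrist'); np.save('T7.npy',T)
print(T[:3,3],robot.current_eef_rot(),robot.current_time_s())
cv2.imwrite('pics/w7.png',im[:,:,::-1]); cv2.imwrite('pics/w7z.png',cv2.resize(im[200:290,270:370,::-1],None,fx=6,fy=6,interpolation=cv2.INTER_CUBIC))
E
```

```text
36.09 q7 -97.84 cmd -97.84 yaw -24.97 Mz 0.396 +- 0.010 tau7 -0.414 gap 0.1257
36.54 q7 -94.88 cmd -94.84 yaw -22.02 Mz 0.243 +- 0.009 tau7 -0.236 gap 0.1280
36.99 q7 -90.90 cmd -90.84 yaw -18.04 Mz 0.000 +- 0.007 tau7 0.000 gap 0.1272
37.62 q7 -70.91 cmd -70.84 yaw 1.98 Mz 0.015 +- 0.010 tau7 -0.020 gap 0.1244
38.38 q7 -40.90 cmd -40.84 yaw 32.02 Mz -0.028 +- 0.009 tau7 0.011 gap 0.1230
39.16 q7 -10.37 cmd -10.34 yaw 62.55 Mz -0.028 +- 0.009 tau7 0.022 gap 0.1307
39.61 q7 -10.37 cmd -10.34 yaw 62.55 Mz -0.007 +- 0.007 tau7 0.022 gap 0.1278
-10.367052397855115 [-1.79984965e+02 -1.41458050e-01  6.25526051e+01] 0.12444368943551802 [-2.68780394  5.4280405   5.38672743]
[-0.09159803 -0.45509658  0.46040734] -0.0005643357508233748
[ 0.47696941 -0.10953089  0.24949991] [1.79976355e+02 1.50934609e-02 6.25260139e+01] 41.8667
```

View pics/w7z.png

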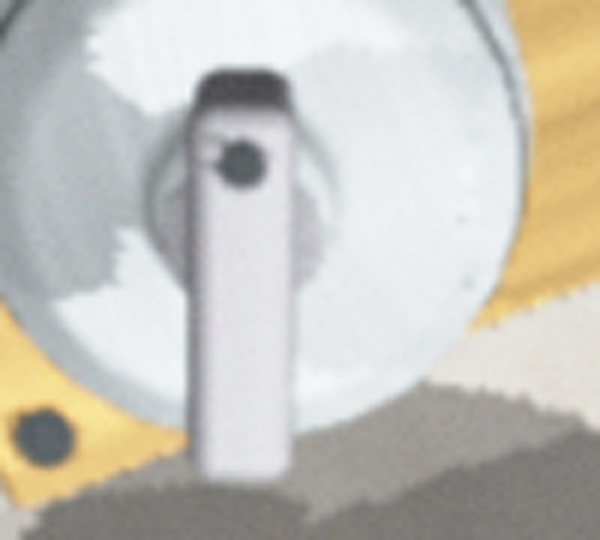

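View pics/w7.png

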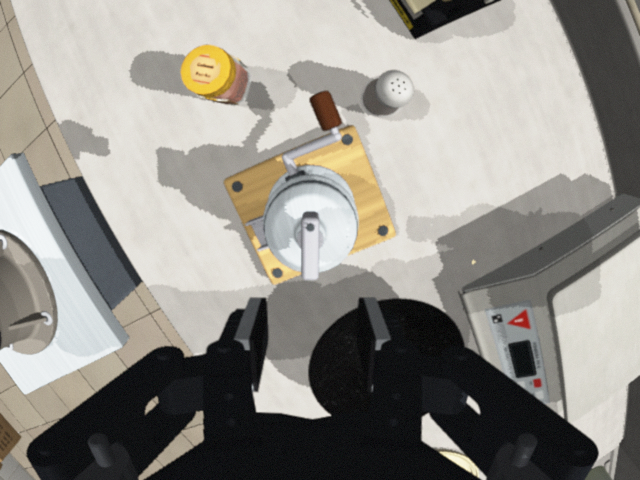

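Run:
```python
from h import *
T=np.load('T7.npy')
def w(u,v): return ray_wrist((270+u/6,200+v/6),T)
P=np.array([plane(*w(*c),.169) for c in [(190,110),(293,108),(291,475),(196,475)]])
e=(P[0]+P[1]-P[2]-P[3])/2; print(np.degrees(np.arctan2(e[1],e[0])))
for l in ["salt_mid","pepper_mid","bowl_mid"]:
    vision.grab_frame('top'); print(l,[(d['p'],d['rect']) for d in recognise(l,'top')][:1])
workorder.close_job(); print(robot.current_time_s())
```

```text
62.77735393905268
salt_mid [(0.68, [314.1, 211.4, 19.3, 22.4])]
pepper_mid [(0.58, [276.9, 273.4, 24.0, 24.9])]
bowl_mid [(0.58, [445.8, 265.8, 60.3, 77.3])]
the job is handed in; nothing more can be done
the job is handed in; nothing more can be done
```

I turned the screw in until it bottomed, backed it off about 82° and let go, then handed the job in at about 42 s. No verdict is reported.

- **Bottoming:** First touch was at tool yaw −19.0°. The peak was about 0.41 N m, or roughly 0.36 N m on the stop after friction. That is above the 0.2 N m needed and well below the 1.2 N m damage limit.
- **Back-off:** The tool yaw ended at 62.5°, and the wrist picture after release measured the bar at 62.8°. That is about 82° back from first touch, inside the 63–112° allowed. I had aimed for 87.5°, but my steps added up about 6° short.
- **Release:** The gripper was opened and raised clear to TCP height 0.25 m. The force reading just after opening was about 0.65 N, close to the drift seen in free air, and no contact remained after the lift.
- **Slipped grip:** My first grip was too high. In the pictures the fingertips sat about 10 mm behind the TCP rather than 17 mm ahead of it, so it held only the bar's top edge. It slipped off at about 0.38 N m against the stop. I regripped deeper and pressed to the stop again before backing off.
- **Neighbours:** The shaker and jar were found within 1–3 pixels of where they started. The bowl was not found in the first top picture and was only partly boxed in the last, so I could not compare it; nothing came near it.

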